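# Find and mark where the display-case cover binds

### The job

The sliding cover of the long display case binds somewhere on its runners. Slide it gently to the right until you feel it bind, without forcing it through, and leave it there; then slide the flat metal marker plate along the ledge in front until its left end is in line with the cover's right edge, to mark the tight spot. Finally back the cover off to the left so that its right edge stands about 30 mm from the plate's left end, leave the plate where it is, and do not disturb the glass, the beaker and the bell standing round the case.

Things in the scene. Friction and masses are not known exactly. Their poses are not given: they have to be found in the camera images.
- case: Fixed low case of dark wood: 420 mm long (its y), walls 50 mm high; origin on the table under the middle of the cover's track. +x away from the robot, +y to its left end, z up; turned up to 0.25 rad. Front ledge: x -125 to -70 mm, 18 mm high, with a 6 mm thick, 24 mm high lip along its front. A bracelet and a brooch are fixed inside.
- cover (a joint): Sliding cover, light wood, 140 mm (y) x 124 x 6, top at z 45 mm. Value in m, 0 = fully left, grows to the right (case -y) up to 0.26; starts at 0 to 0.05. Steady drag about 4 N. A hidden tight spot begins between 0.07 and 0.155: from there resistance grows 0.7 N per mm. Released, it stays, or springs back until some 6 mm of pinch remain.
- cover_rib (a point): Grip of the cover: a straight brass rib across the middle of the panel, 70 mm along the case's x, 10 mm thick along y, standing 24 mm above the panel; this point is the middle of its top, z = 69 mm. Pinch it from above across its thickness (fingers closing along the case's y).
- cover_edge (a point): Middle of the cover's right edge (its -y edge, the leading edge when it slides right), on the top face, z = 45 mm; 70 mm to the right of the rib.
- pinch (a joint): How far the cover is pushed into the tight spot, in m: 0 while clear, some mm when it binds; beyond 0.020 (about 18 N of push) it has been forced. Its place along the track is not told.
- plate (a joint): Marker plate: flat bare metal, 90 mm (y) x 44 x 5, captive on the ledge, top at z 23 mm, 1 mm below the lip. Value in m, 0 = fully left, grows to the right (case -y) up to 0.31; starts at 0.03 to 0.14, left of the tight spot. About 1 N of drag; drag it with closed fingertips pressed on its top with 5 to 10 N.
- plate_mid (a point): Middle of the marker plate's top face, z = 23 mm.
- plate_end (a point): Middle of the marker plate's left (+y) end, on the top face, 45 mm to the left of its middle.
- glass: Bystander: clear cut glass, 58 mm wide, 88 mm high, upright; origin at its foot.
- tumbler: Bystander: pewter beaker, 56 mm wide, 78 mm high, upright; origin at its foot.
- bell: Bystander: counter bell, 80 mm wide, 70 mm high; origin at its foot.

How it is judged (in metres and radians):
On the way, in this order (a step that is already met when the one before it is completed fails the run):
1. the cover has been slid right until it binds at the tight spot (pinched at least 2 mm) (value of joint pinch above 0.002 m), for 0.2 s.
2. with the cover still at the tight spot, the plate's left end is in line with the cover's right edge, within 6 mm, and at rest (value of joint pinch above 0.001 m and y of cover_edge in the frame of plate_end between -0.006 and 0.006 m and velocity of joint plate between -0.01 and 0.01 m/s), for 0.3 s.
At the end, for the whole second after the job is handed in: the cover is clear of the tight spot, its right edge 20 to 40 mm to the left of the marker plate's left end, and cover and plate are at rest (value of joint pinch below 0.001 m and y of cover_edge in the frame of plate_end between 0.02 and 0.04 m and velocity of joint plate between -0.01 and 0.01 m/s and velocity of joint cover between -0.01 and 0.01 m/s); the robot touches nothing.
It fails at once if the cover is forced more than 20 mm into the tight spot (value of joint pinch above 0.02 m).
It fails at once if the marker plate is shifted in the stretch where it marks (past 0.19) while the cover is clear of the tight spot (value of joint pinch below 0.0005 m and value of joint plate above 0.19 m and (velocity of joint plate above 0.02 m/s or velocity of joint plate below -0.02 m/s)).
It fails at once if the glass, beaker or bell is moved more than 30 mm (distance of any of glass, tumbler, bell from where it was at the start of the episode above 0.03 m).
It also fails if it takes over 67 s, if anything falls off the work surface, if the arm or the gripper's body presses on something with over 40 N, if the wrist force passes 120 N, or if a joint passes its speed limit or range.

### The arm

A 6-joint arm with a two-finger parallel gripper is mounted at the origin on a cart in front of the work surface, level with it; the furniture and walls round the work are solid. World frame = base frame: x ahead of the robot, y to its left, z up, the work surface at z = 0. Lengths are in mm, angles in rad, forces in N, time in s.
With the tool pointing down it reaches from about 250 to 775 mm from the base axis. Payload 4 kg.
Tool frame: the origin (TCP) lies midway between the tips of the shut fingers; the grasp point (between the pads) lies 19 mm behind it; z points along the fingers, y is the line along which they close (so a half turn about z gives the same grasp; the last joint's range is limited). The gripper opens to 94 mm and grips with 3 to 60 N. Pads are 16 mm wide; open, the fingers measure 119 mm over their backs; the gripper's body (75 mm by 177 mm) begins 78 mm behind the grasp point.
Start: joints at [1.055, 0.087, 1.371, -0, 1.684, -0.103], TCP at [220.66, 503.818, 175.206] pointing down, gripper open.
Joint ranges: [-3.1, 3.1], [-0.76, 2.03], [0.27, 2.55], [-1.08, 4.22], [0.17, 2.65], [-2.57, 2.57]. Speed limits (rad/s): [2.79, 2.79, 3.14, 3.14, 3.14, 3.14].

### API

Orientations are given as a unit quaternion [x, y, z, w].
In Python, from plant import env gives the robot as it stands.
- The arm moves only by the shell command python3 -m handwheel 'ROWS' [FORCE]. ROWS is JSON, a list of rows, each an object with "gripper": the closure, from -1 (fully open) to 1 (shut), so that 0 is half open; "delta_pos": the shift along the world's x, y, z in units of 50 mm (1.0 is 50 mm), a list of three; "rotation": the turn, a rotation vector about the world's x, y, z in units of 8 degrees (1.0 is 8 degrees), a list of three. A call has 1 to 12 rows; each row is the pose to reach, as a shift and turn from the pose commanded when the call began; what a row does not reach only later rows make up. A row lasts 1/8 s, in which the tool goes at most 62.5 mm and 10.7 degrees, less where a joint would pass 70% of its speed; a pose out of reach is approached as far as the arm can. A call with a gripper value outside its range is refused whole. The fingers move at their own pace and stop on an object; FORCE is the grip in N (left out, the last holds). Time passes only in rows, so rows that repeat a pose let the fingers close. It gives the time, the measured TCP pose, the force, the opening and the grip force at its end, in the units of the state.
- env.observe(): the state, without advancing time (a new reading comes with each control period).
- env.read_camera(name): name is "scene" or "top"; returns a dict with "img" (384x512x3 uint8, blue, green, red), "intrinsics" (3x3 intrinsics, pixels), "rvec" (rotation vector, rad) and "tvec" (3), from world to camera coordinates, as OpenCV has them. Camera axes: x right, y down, z forward; pixel columns grow to the right and rows downward; lengths in mm; the calibration is good to about 2 mm. A picture is of the moment at which its call begins. There is no depth.
- env.job_done(): hands the job in; it is judged then, once.
Trained networks look in the newest picture that a camera, given by its name, has taken for a name from the list of things; names that differ only in an ending like _2 or _b are one class to them, and where a whole thing is asked for, a point or a joint stands for the part that bears it (a point fixed in the world has none). Each returns a list of dicts, best first, with "p" (0 to 1); they miss things now and then, are a little off and sometimes report something else, mostly with a low value. They report only what shows in the picture. A call takes as long as a camera call.
- env.spot_in(camera, target): "pixel" ([column, row] in pixels, amid what is visible of it).
- env.trace(camera, target): "region" (384x512 bool, what is visible of it) and "pixel" ([column, row] in pixels, amid what is visible of it).
The state is a dict: "time_s": time; "joint_positions": joint angles; "qvel": joint speeds; "joint_efforts": joint torques, N m; "eef_pos": TCP position; "orientation": TCP orientation; "contact_force": force on the tool from outside, world axes, zero at the start; "torque": the same for the moment, N m; "opening": finger opening in mm; "gripper_force": force on a finger pad.
Only numpy, scipy, OpenCV 4.12 (cv2) and the standard library are available. Lean on these libraries where they do the work, as an engineer would, in place of code of your own. Each camera call takes 0.05 s, during which the arm holds its last target. There are 200 camera calls.

## Working session

There is one attempt and no reset: what is moved stays moved. The work goes in short steps, Python scripts to look and compute and a shell command to move; the robot and the scene stay as the last step left them, time stands still between calls to the robot, and variables do not carry over. Pictures are saved under pics/ and viewed, at most 10 in all, crops included, and the job is handed in when it is done.

```bash
mkdir -p pics; cat > h.py <<'E'
import numpy as np,cv2
from plant import env
def ray(c,px):
    R=cv2.Rodrigues(np.array(c["rvec"],float))[0];t=np.array(c["tvec"],float).ravel()
    d=R.T@np.linalg.inv(np.array(c["intrinsics"],float))@np.array([px[0],px[1],1.]);return -R.T@t,d
def atz(c,px,z):
    o,d=ray(c,px);return o+d*(z-o[2])/d[2]
Z=dict(cover_rib=69,cover_edge=45,plate_mid=23,plate_end=23,glass=40,tumbler=40,bell=35,case=30)
E
python3 - <<'E'
from h import *
for n in ["top","scene"]:
    c=env.read_camera(n);cv2.imwrite(f"pics/{n}0.png",c["img"])
    print(n,"cam at",ray(c,(256,192))[0].round())
    for k,z in Z.items():
        for r in env.spot_in(n,k)[:2]: print(k,np.round(r["pixel"],1),round(r["p"],2),atz(c,r["pixel"],z).round(1))
print(env.observe())
E
```

```text
top cam at [ 406.  -31. 1232.]
cover_rib [237.8 190. ] 0.72 [535.4  39.8  69. ]
cover_edge [236.2 189.1] 0.94 [540.6  46.1  45. ]
plate_mid [240.6 218.6] 0.76 [455.2  31.7  23. ]
plate_end [239.3 221. ] 0.59 [448.   35.4  23. ]
glass [380.1 194.3] 0.7 [ 536.1 -377.2   40. ]
tumbler [378.  250.6] 0.56 [ 371.6 -370.5   40. ]
bell [156.6 258.3] 0.83 [332.7 273.1  35. ]
case [154.8 257.5] 0.66 [334.6 279.8  30. ]
case [276.9 195.1] 0.57 [527.3 -74.4  30. ]
scene cam at [  76. -804. 1036.]
cover_rib [244.7 188.2] 0.59 [532.3  20.5  69. ]
cover_edge [245.4 189.3] 0.89 [543.1  34.9  45. ]
cover_edge [263.8 222.8] 0.51 [ 518.2 -130.6   45. ]
plate_mid [221.1 206.2] 0.61 [438.1  25.4  23. ]
plate_end [223.4 205. ] 0.65 [447.8  26.3  23. ]
glass [314.3 275.2] 0.71 [ 543.8 -374.6   40. ]
tumbler [266.6 298.1] 0.69 [ 381.9 -365.2   40. ]
bell [167.3 174.5] 0.83 [333.1 261.8  35. ]
case [262.1 220.5] 0.82 [ 525.2 -109.    30. ]
{'time_s': 0.9, 'joint_positions': array([ 1.05489957e+00,  8.71359535e-02,  1.37067108e+00, -8.89464692e-06,
        1.68360925e+00, -1.03096089e-01]), 'qvel': array([-0.00051777,  0.00014111,  0.00269366, -0.00128918, -0.0003067 ,
       -0.00024535]), 'joint_efforts': array([-6.47003581e-04, -3.40028214e+01, -3.02604425e+01,  7.19173858e-02,
        2.34960549e-02,  1.76131291e-06]), 'eef_pos': array([220.66630549, 503.82275469, 175.25560906]), 'orientation': array([2.04938464e-01, 9.78774856e-01, 8.26474093e-05, 3.10677990e-05]), 'contact_force': array([ 0.17476309,  0.46792695, -0.32386304]), 'torque': array([-0.03543893,  0.06093099, -0.05970898]), 'gripper_force': 0.0, 'opening': 93.91019888830903}
```

```bash
python3 - <<'E'
from h import *
a=cv2.imread("pics/top0.png")[150:280,130:400];cv2.imwrite("pics/top0c.png",cv2.resize(a,None,fx=2.9,fy=2.9,interpolation=cv2.INTER_CUBIC))
E
```

```text
(no output)
```

View pics/top0c.png

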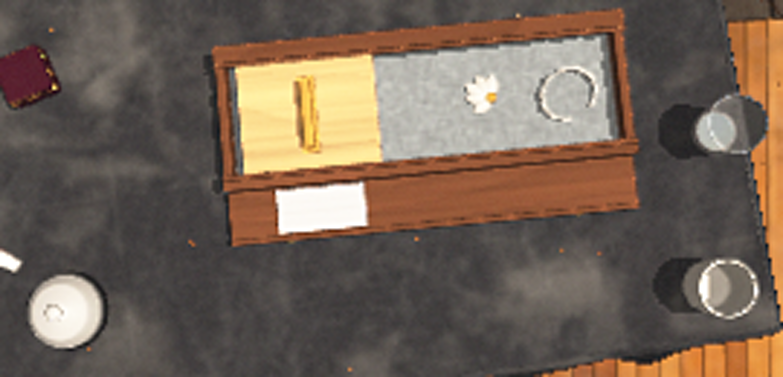

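View pics/scene0.png

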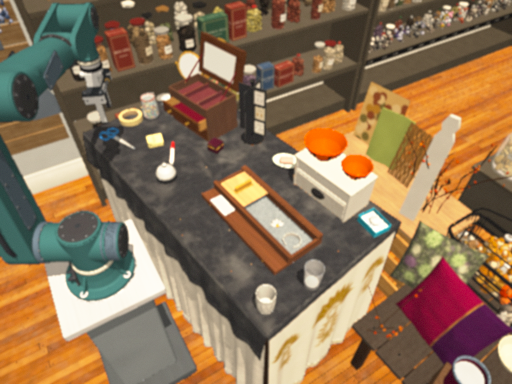

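The top crop shows the case turned slightly. The rib is at about (308,113) in the crop, the cover's right edge at x≈378, and the plate spans crop x 276–367. The bell is on the left, and the glass and beaker are off the right end. Next I'll fit the geometry from masks.

```bash
cat >> h.py <<'E'
def rect(c,mask,z):
    cs=max(cv2.findContours(mask.astype(np.uint8),cv2.RETR_EXTERNAL,cv2.CHAIN_APPROX_NONE)[0],key=cv2.contourArea)
    P=np.array([atz(c,p[0],z)[:2] for p in cs],np.float32)
    return cv2.minAreaRect(P)
E
python3 - <<'E'
from h import *
q=lambda u,v:(u/2.9-.3+130,v/2.9-.3+150)
c=env.read_camera("top")
for u,v,z in [(213,47,50),(623,10,50),(233,245,24),(638,208,24),(237,67,45),(377,54,45),(243,176,45),(383,162,45),(276,188,23),(366,180,23),(279,235,23),(368,226,23),(304,76,69),(317,150,69),(310,113,69)]:
    print(u,v,atz(c,q(u,v),z).round(1))
for n in ["top","scene"]:
    if n=="scene": c=env.read_camera(n)
    for k,z in [("cover_edge",45),("cover",45),("plate_end",23),("plate",23),("cover_rib",69),("case",50)]:
        for r in env.trace(n,k)[:1]: print(n,k,round(r["p"],2),r["region"].sum(),rect(c,r["region"],z))
E
```

```text
213 47 [606.4 145.2  50. ]
623 10 [ 654.3 -270.3   50. ]
233 245 [406.8 120.8  24. ]
638 208 [ 454.8 -291.8   24. ]
237 67 [587.3 120.7  45. ]
377 54 [604.  -21.5  45. ]
243 176 [476.3 110.6  45. ]
383 162 [494.  -30.3  45. ]
276 188 [466.1  78.9  23. ]
366 180 [476.6 -13.3  23. ]
279 235 [418.1  74.3  23. ]
368 226 [429.6 -16.5  23. ]
304 76 [576.1  50.5  69. ]
317 150 [502.5  35.4  69. ]
310 113 [539.2  43.4  69. ]
top cover_edge 0.71 1806 ((539.578369140625, 47.48054504394531), (113.2106704711914, 144.24586486816406), 6.389827728271484)
top cover 0.96 1737 ((540.9376220703125, 47.33236312866211), (110.54230499267578, 139.4213104248047), 6.38971471786499)
top plate_end 0.57 480 ((445.01837158203125, 33.23823165893555), (49.9447135925293, 90.52458953857422), 4.2807207107543945)
top plate 0.8 422 ((447.24346923828125, 32.47608184814453), (43.82741928100586, 89.25279235839844), 8.539750099182129)
top cover_rib 0.85 1733 ((539.5780029296875, 44.54148483276367), (109.76982116699219, 139.7339324951172), 6.798897743225098)
scene cover_edge 0.74 916 ((541.4992065429688, 43.48175811767578), (113.72975158691406, 149.78343200683594), 6.77053165435791)
scene cover 0.76 819 ((541.7330322265625, 41.72929000854492), (108.14745330810547, 140.44309997558594), 6.705737590789795)
scene plate_end 0.69 235 ((443.7580871582031, 28.970914840698242), (44.00208282470703, 90.18067932128906), 7.475862979888916)
scene plate 0.63 253 ((442.614990234375, 27.5389347076416), (46.64153289794922, 91.93169403076172), 7.475862503051758)
scene cover_rib 0.94 858 ((530.4723510742188, 21.18309783935547), (108.60162353515625, 140.49884033203125), 5.2535481452941895)
scene case 0.6 6485 ((521.3590087890625, -88.65585327148438), (225.79986572265625, 440.73291015625), 7.035523414611816)
```

```bash
python3 -m handwheel '[{"gripper":0.1,"delta_pos":[6.39,-9.19,0],"rotation":[0,0,3.78]},{"gripper":0.1,"delta_pos":[6.39,-9.19,0],"rotation":[0,0,3.78]},{"gripper":0.1,"delta_pos":[6.39,-9.19,0],"rotation":[0,0,3.78]},{"gripper":0.1,"delta_pos":[6.39,-9.19,0],"rotation":[0,0,3.78]},{"gripper":0.1,"delta_pos":[6.39,-9.19,0],"rotation":[0,0,3.78]},{"gripper":0.1,"delta_pos":[6.39,-9.19,0],"rotation":[0,0,3.78]},{"gripper":0.1,"delta_pos":[6.39,-9.19,0],"rotation":[0,0,3.78]},{"gripper":0.1,"delta_pos":[6.39,-9.19,0],"rotation":[0,0,3.78]},{"gripper":0.1,"delta_pos":[6.39,-9.19,-0.5],"rotation":[0,0,3.78]},{"gripper":0.1,"delta_pos":[6.39,-9.19,-1.3],"rotation":[0,0,3.78]},{"gripper":0.1,"delta_pos":[6.39,-9.19,-1.3],"rotation":[0,0,3.78]},{"gripper":0.1,"delta_pos":[6.39,-9.19,-1.3],"rotation":[0,0,3.78]}]' 10; python3 -c "
from h import *
s=env.observe();print(s)
c=env.read_camera('scene');cv2.imwrite('pics/s1.png',cv2.resize(c['img'][120:290,150:360],None,fx=3.5,fy=3.5))"
```

```text
time_s: 3.1
eef_pos: [540.4, 45.1, 111.6]
orientation: [-0.058, 0.998, 0.0, 0.001]
contact_force: [-0.3, 0.5, 0.5]
opening: 41.8
gripper_force: 0.0
{'time_s': 3.1, 'joint_positions': array([-2.17315051e-02,  9.00576732e-02,  1.49387733e+00,  5.94255732e-04,
        1.55645558e+00, -1.70820226e+00]), 'qvel': array([ 0.01526038, -0.02327666, -0.02603417, -0.00204222, -0.00474709,
       -0.00214256]), 'joint_efforts': array([-5.83179351e-01, -3.18977165e+01, -2.84551156e+01, -6.24252576e-02,
        9.04042041e-02,  1.11112298e-03]), 'eef_pos': array([540.38049822,  45.09463997, 111.58796257]), 'orientation': array([-5.78008837e-02,  9.98327906e-01,  2.48386599e-04,  6.22749288e-04]), 'contact_force': array([-0.3273908 ,  0.4574683 ,  0.53788161]), 'torque': array([-0.02140491,  0.00592686, -0.00489636]), 'gripper_force': 0.0, 'opening': 41.80159380715751}
```

View pics/s1.png

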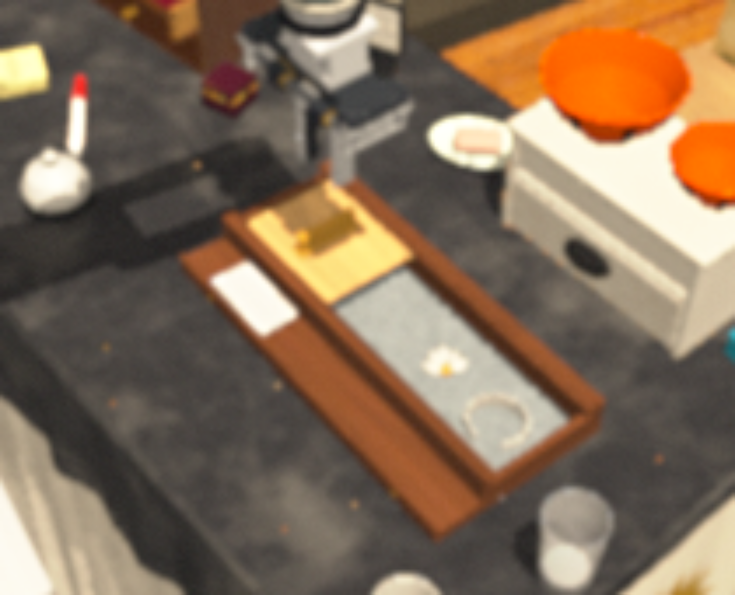

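The gripper is open just above the cover's rib (rib at crop ~(328,228), fingertips at ~(345,180) and (305,155)). I'll check the offset numerically before descending.

```bash
python3 - <<'E'
from h import *
c=env.read_camera("scene")
P=np.array([[540,45,111],[540-2.4,45+21,111],[540+2.4,45-21,111],[540,44.5,69],[575,48.5,69],[505,40.5,69]],float)
p=cv2.projectPoints(P,np.array(c["rvec"],float),np.array(c["tvec"],float),np.array(c["intrinsics"],float),None)[0][:,0]
print(((p-[150,120])*3.5).round())
E
```

```text
[[325. 191.]
 [313. 180.]
 [338. 203.]
 [326. 221.]
 [354. 207.]
 [298. 236.]]
```

```bash
python3 -m handwheel '[{"gripper":0.1,"delta_pos":[0,0,-0.6],"rotation":[0,0,0]},{"gripper":0.1,"delta_pos":[0,0,-1.0],"rotation":[0,0,0]},{"gripper":0.1,"delta_pos":[0,0,-1.0],"rotation":[0,0,0]},{"gripper":0.1,"delta_pos":[0,0,-1.0],"rotation":[0,0,0]}]' 10; python3 -c "
from h import *
c=env.read_camera('scene');cv2.imwrite('pics/s2.png',cv2.resize(c['img'][140:240,190:300],None,fx=6,fy=6))"
```

```text
time_s: 3.7
eef_pos: [541.3, 44.9, 62.4]
orientation: [-0.058, 0.998, -0.0, 0.002]
contact_force: [-0.7, -0.4, 0.2]
opening: 42.3
gripper_force: 0.0
```

View pics/s2.png

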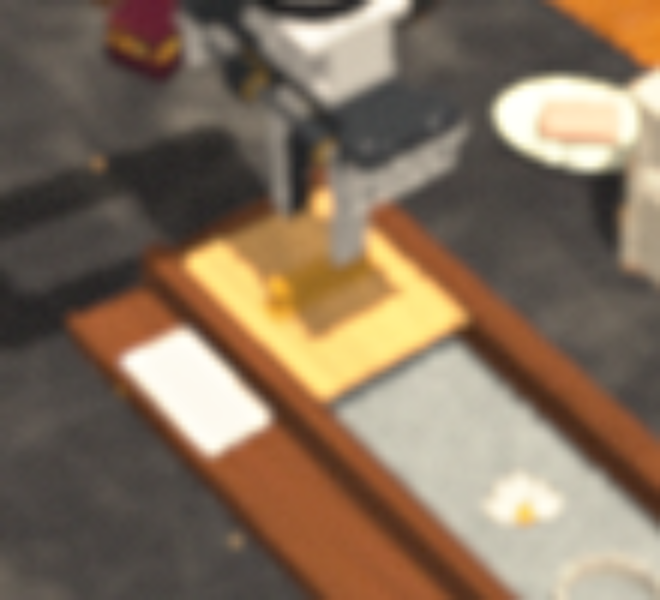

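The fingers straddle the rib, with tips at about (290,205) and (345,258) in the crop. Next I'll lower a little more and close.

```bash
python3 -m handwheel '[{"gripper":0.1,"delta_pos":[0,0,-0.25],"rotation":[0,0,0]},{"gripper":1,"delta_pos":[0,0,-0.25],"rotation":[0,0,0]},{"gripper":1,"delta_pos":[0,0,-0.25],"rotation":[0,0,0]},{"gripper":1,"delta_pos":[0,0,-0.25],"rotation":[0,0,0]},{"gripper":1,"delta_pos":[0,0,-0.25],"rotation":[0,0,0]},{"gripper":1,"delta_pos":[0,0,-0.25],"rotation":[0,0,0]}]' 25
```

```text
time_s: 4.5
eef_pos: [540.2, 44.3, 47.8]
orientation: [-0.057, 0.998, 0.0, 0.0]
contact_force: [0.5, 0.1, 1.0]
opening: 0.6
gripper_force: 0.0
```

```bash
python3 -c "
from h import *
print(env.observe()['opening'],env.observe()['gripper_force'])
c=env.read_camera('scene');a=cv2.resize(c['img'][150:220,200:290],None,fx=5,fy=5)
c=env.read_camera('top');b=cv2.resize(c['img'][150:220,180:270],None,fx=5,fy=5)
cv2.imwrite('pics/s3.png',np.vstack([a,b])[:600] if 0 else cv2.resize(np.hstack([a,b]),(800,311)))"
```

```text
0.598370972592817 0.0
```

View pics/s3.png

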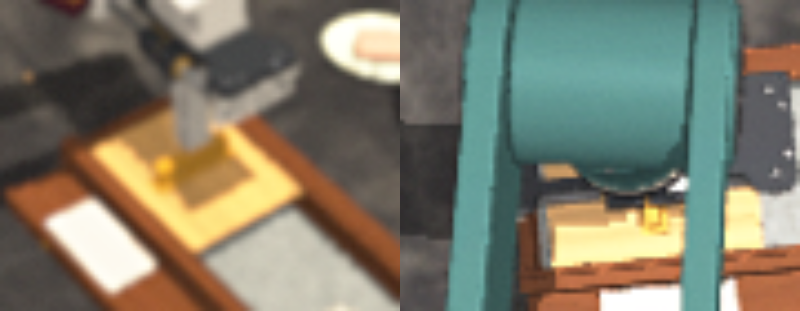

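```bash
python3 - <<'E'
from h import *
for n in ["scene","top"]:
    c=env.read_camera(n)
    pr=lambda P:cv2.projectPoints(np.array(P,float),np.array(c["rvec"],float),np.array(c["tvec"],float),np.array(c["intrinsics"],float),None)[0][:,0].round(1)
    print(n,pr([[540,44.3,47.8],[540,44.3,75],[540,70,47.8],[560,44,47.8],[540,44,69],[505,40,69],[575,48,69],[505,40,45],[575,48,45]]))
    cv2.imwrite(f'pics/{n}_4.png',c["img"])
a=cv2.imread('pics/scene_4.png')[160:210,215:275]
cv2.imwrite('pics/s4.png',cv2.resize(a,None,fx=12,fy=12,interpolation=cv2.INTER_NEAREST))
E
```

```text
scene [[243.4 187.5]
 [243.2 182.1]
 [239.9 183.1]
 [248.2 185.5]
 [243.3 183.4]
 [235.2 187.6]
 [251.2 179.2]
 [235.5 192.3]
 [251.2 183.9]]
top [[236.7 189.2]
 [236.2 188.1]
 [228.  189. ]
 [237.  182.5]
 [236.4 188.4]
 [237.4 200.5]
 [235.4 176.3]
 [237.9 201.2]
 [235.9 177.5]]
```

View pics/s4.png

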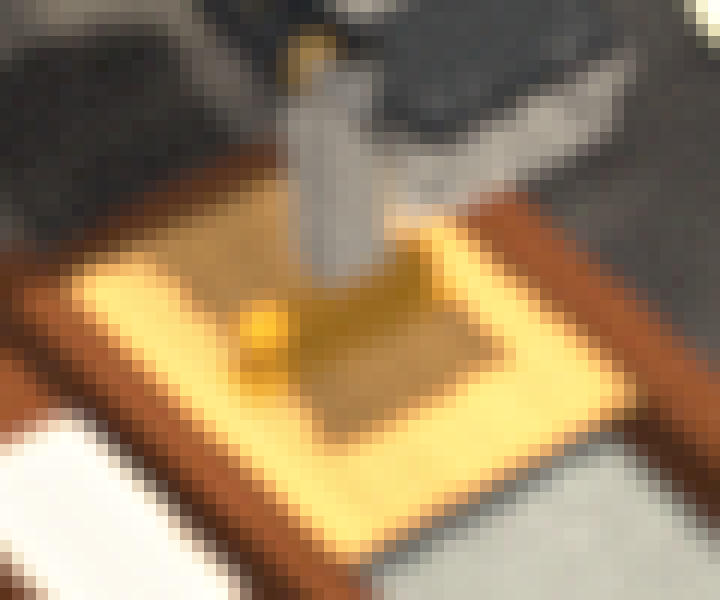

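```bash
python3 -m handwheel '[{"gripper":1,"delta_pos":[0,0,-0.1],"rotation":[0,0,0]},{"gripper":1,"delta_pos":[0,0,-0.1],"rotation":[0,0,0]}]' 25
```

```text
time_s: 4.95
eef_pos: [539.6, 44.3, 42.0]
orientation: [-0.057, 0.998, 0.0, -0.001]
contact_force: [-0.2, -0.2, -0.7]
opening: 0.5
gripper_force: 0.0
```

Reported z is 42, below the panel top, and there's no contact. So the real fingertips are well above the reported TCP, as the image also suggests. I'll touch the rib top gently to calibrate.

```bash
python3 -m handwheel '[{"gripper":1,"delta_pos":[0,0,-0.08],"rotation":[0,0,0]},{"gripper":1,"delta_pos":[0,0,-0.08],"rotation":[0,0,0]}]' 25
```

```text
time_s: 5.2
eef_pos: [540.4, 44.3, 39.0]
orientation: [-0.057, 0.998, 0.0, 0.0]
contact_force: [0.6, -0.3, 1.9]
opening: 0.5
gripper_force: 0.9
```

```bash
python3 -m handwheel '[{"gripper":1,"delta_pos":[0,0,-0.06],"rotation":[0,0,0]},{"gripper":1,"delta_pos":[0,0,-0.06],"rotation":[0,0,0]}]' 25
```

```text
time_s: 5.45
eef_pos: [540.6, 44.3, 38.8]
orientation: [-0.058, 0.998, -0.0, 0.001]
contact_force: [-5.7, 0.1, 12.2]
opening: 0.5
gripper_force: 6.4
```

```bash
python3 -m handwheel '[{"gripper":1,"delta_pos":[0,0,0.3],"rotation":[0,0,0]},{"gripper":0.1,"delta_pos":[0,0,0.3],"rotation":[0,0,0]},{"gripper":0.1,"delta_pos":[0,0,0.3],"rotation":[0,0,0]},{"gripper":0.1,"delta_pos":[0,0,0.3],"rotation":[0,0,0]},{"gripper":0.1,"delta_pos":[0,0,0.3],"rotation":[0,0,0]},{"gripper":0.1,"delta_pos":[0,0,0.1],"rotation":[0,0,0]},{"gripper":0.1,"delta_pos":[0,0,-0.1],"rotation":[0,0,0]},{"gripper":0.1,"delta_pos":[0,0,-0.3],"rotation":[0,0,0]},{"gripper":0.1,"delta_pos":[0,0,-0.3],"rotation":[0,0,0]}]' 25
```

```text
time_s: 6.58
eef_pos: [538.9, 44.3, 19.0]
orientation: [-0.057, 0.998, 0.0, -0.002]
contact_force: [0.9, 1.0, -0.6]
opening: 42.8
gripper_force: 0.0
```

Confirmed: the tips read about 30 mm too low. No contact, so close now.

```bash
python3 -m handwheel '[{"gripper":1,"delta_pos":[0,0,0],"rotation":[0,0,0]},{"gripper":1,"delta_pos":[0,0,0],"rotation":[0,0,0]},{"gripper":1,"delta_pos":[0,0,0],"rotation":[0,0,0]},{"gripper":1,"delta_pos":[0,0,0],"rotation":[0,0,0]}]' 25
```

```text
time_s: 7.08
eef_pos: [540.4, 45.7, 21.2]
orientation: [-0.058, 0.998, 0.001, 0.0]
contact_force: [0.2, 3.6, 1.7]
opening: 9.6
gripper_force: 25.0
```

```bash
python3 -m handwheel '[{"gripper":1,"delta_pos":[0.023,-0.199,0],"rotation":[0,0,0]},{"gripper":1,"delta_pos":[0.046,-0.397,0],"rotation":[0,0,0]},{"gripper":1,"delta_pos":[0.069,-0.596,0],"rotation":[0,0,0]},{"gripper":1,"delta_pos":[0.092,-0.795,0],"rotation":[0,0,0]},{"gripper":1,"delta_pos":[0.104,-0.894,0],"rotation":[0,0,0]}]' 25
```

```text
time_s: 7.7
eef_pos: [545.9, -1.2, 21.2]
orientation: [-0.057, 0.998, 0.0, 0.001]
contact_force: [0.8, 4.2, 3.0]
opening: 9.9
gripper_force: 25.0
```

```bash
python3 -m handwheel '[{"gripper":1,"delta_pos":[0.012,-0.1,0],"rotation":[0,0,0]},{"gripper":1,"delta_pos":[0.023,-0.199,0],"rotation":[0,0,0]}]' 25
```

```text
time_s: 7.95
eef_pos: [547.1, -10.6, 21.2]
orientation: [-0.057, 0.998, 0.0, 0.001]
contact_force: [0.9, 4.6, 3.7]
opening: 9.4
gripper_force: 25.0
```

```bash
python3 -m handwheel '[{"gripper":1,"delta_pos":[0.01,-0.08,0],"rotation":[0,0,0]},{"gripper":1,"delta_pos":[0.019,-0.16,0],"rotation":[0,0,0]}]' 25
```

```text
time_s: 8.2
eef_pos: [548.0, -18.5, 21.1]
orientation: [-0.058, 0.998, 0.0, 0.001]
contact_force: [1.8, 4.9, 4.5]
opening: 9.5
gripper_force: 25.0
```

```bash
python3 -m handwheel '[{"gripper":1,"delta_pos":[0.01,-0.08,0],"rotation":[0,0,0]},{"gripper":1,"delta_pos":[0.014,-0.12,0],"rotation":[0,0,0]}]' 25
```

```text
time_s: 8.45
eef_pos: [548.7, -24.6, 21.1]
orientation: [-0.057, 0.998, -0.0, 0.001]
contact_force: [0.9, 3.9, 4.9]
opening: 9.9
gripper_force: 25.0
```

```bash
python3 -m handwheel '[{"gripper":1,"delta_pos":[0.01,-0.08,0.01],"rotation":[0,0,0]},{"gripper":1,"delta_pos":[0.019,-0.16,0.02],"rotation":[0,0,0]}]' 25
```

```text
time_s: 8.7
eef_pos: [549.6, -32.3, 21.2]
orientation: [-0.058, 0.998, 0.0, 0.0]
contact_force: [3.7, 3.6, -0.1]
opening: 9.9
gripper_force: 25.0
```

```bash
python3 -m handwheel '[{"gripper":1,"delta_pos":[0.01,-0.08,0.01],"rotation":[0,0,0]},{"gripper":1,"delta_pos":[0.014,-0.12,0.01],"rotation":[0,0,0]}]' 25
```

```text
time_s: 8.95
eef_pos: [550.3, -38.3, 21.2]
orientation: [-0.057, 0.998, 0.0, 0.0]
contact_force: [5.7, 4.2, -0.9]
opening: 9.6
gripper_force: 25.0
```

```bash
python3 -m handwheel '[{"gripper":1,"delta_pos":[0.02,-0.08,0],"rotation":[0,0,0]},{"gripper":1,"delta_pos":[0.04,-0.14,0],"rotation":[0,0,0]}]' 25
```

```text
time_s: 9.2
eef_pos: [551.0, -45.4, 21.2]
orientation: [-0.057, 0.998, 0.0, -0.001]
contact_force: [0.7, 4.3, 0.9]
opening: 9.4
gripper_force: 25.0
```

```bash
python3 -m handwheel '[{"gripper":1,"delta_pos":[0.015,-0.08,0],"rotation":[0,0,0]},{"gripper":1,"delta_pos":[0.02,-0.12,0],"rotation":[0,0,0]}]' 25
```

```text
time_s: 9.45
eef_pos: [551.7, -51.5, 21.2]
orientation: [-0.057, 0.998, 0.0, -0.001]
contact_force: [-0.3, 4.3, 0.0]
opening: 10.2
gripper_force: 25.0
```

```bash
python3 -m handwheel '[{"gripper":1,"delta_pos":[0.01,-0.08,0],"rotation":[0,0,0]},{"gripper":1,"delta_pos":[0.018,-0.14,0],"rotation":[0,0,0]}]' 25
```

```text
time_s: 9.7
eef_pos: [552.6, -58.5, 21.2]
orientation: [-0.057, 0.998, 0.0, -0.001]
contact_force: [-1.2, 4.3, -3.6]
opening: 9.6
gripper_force: 25.0
```

```bash
python3 -m handwheel '[{"gripper":1,"delta_pos":[0.01,-0.06,0],"rotation":[0,0,0]},{"gripper":1,"delta_pos":[0.014,-0.1,0],"rotation":[0,0,0]}]' 25
```

```text
time_s: 9.95
eef_pos: [553.1, -62.9, 21.2]
orientation: [-0.057, 0.998, 0.001, -0.001]
contact_force: [-2.1, 5.7, -4.2]
opening: 9.7
gripper_force: 25.0
```

```bash
python3 -m handwheel '[{"gripper":1,"delta_pos":[0.005,-0.05,-0.01],"rotation":[0,0,0]},{"gripper":1,"delta_pos":[0.008,-0.08,-0.02],"rotation":[0,0,0]}]' 25
```

```text
time_s: 10.2
eef_pos: [553.5, -66.1, 21.2]
orientation: [-0.058, 0.998, 0.001, -0.001]
contact_force: [-3.9, 7.3, 0.4]
opening: 9.9
gripper_force: 25.0
```

```bash
python3 -m handwheel '[{"gripper":1,"delta_pos":[0.004,-0.03,0],"rotation":[0,0,0]},{"gripper":1,"delta_pos":[0.006,-0.05,0],"rotation":[0,0,0]}]' 25
```

```text
time_s: 10.45
eef_pos: [553.7, -67.8, 21.2]
orientation: [-0.058, 0.998, 0.002, -0.001]
contact_force: [-4.1, 7.9, 0.5]
opening: 9.7
gripper_force: 25.0
```

```bash
python3 -m handwheel '[{"gripper":1,"delta_pos":[-0.005,-0.05,0],"rotation":[0,0,0]},{"gripper":1,"delta_pos":[-0.01,-0.08,0],"rotation":[0,0,0]},{"gripper":1,"delta_pos":[-0.01,-0.08,0],"rotation":[0,0,0]},{"gripper":1,"delta_pos":[-0.01,-0.08,0],"rotation":[0,0,0]}]' 25
```

```text
time_s: 10.95
eef_pos: [554.1, -71.0, 21.2]
orientation: [-0.058, 0.998, 0.003, -0.0]
contact_force: [-2.0, 10.3, 0.0]
opening: 9.7
gripper_force: 25.0
```

```bash
python3 -m handwheel '[{"gripper":0.4,"delta_pos":[0,0,0],"rotation":[0,0,0]},{"gripper":0.4,"delta_pos":[0,0,0],"rotation":[0,0,0]},{"gripper":0.4,"delta_pos":[0,0,0.4],"rotation":[0,0,0]},{"gripper":0.4,"delta_pos":[0,0,1.4],"rotation":[0,0,0]},{"gripper":1,"delta_pos":[-1.1,1.05,1.4],"rotation":[0,0,0]},{"gripper":1,"delta_pos":[-2.16,2.06,1.4],"rotation":[0,0,0]},{"gripper":1,"delta_pos":[-2.16,2.06,1.4],"rotation":[0,0,0]},{"gripper":1,"delta_pos":[-2.16,2.06,1.0],"rotation":[0,0,0]},{"gripper":1,"delta_pos":[-2.16,2.06,0.8],"rotation":[0,0,0]}]' 25
cat > m.py <<'E'
from h import *
ex=np.array([.9934,.1148]);ey=np.array([-.1148,.9934]);O=np.array([630,-62])
for n in ["top","scene"]:
    c=env.read_camera(n);cv2.imwrite(f"pics/m_{n}.png",c["img"])
    for k,z,t in [("cover",45,0),("plate",23,0)]:
        for r in env.trace(n,k)[:1]:
            (x,y),s,a=rect(c,r["region"],z)
            b=np.array([atz(c,p[::-1],z)[:2]-O for p in np.argwhere(r["region"])])@ey
            print(n,k,round(r["p"],2),"ctr",round(x,1),round(y,1),"size",np.round(s,1),"case-y range",np.percentile(b,[.5,50,99.5]).round(1))
print(env.observe()["eef_pos"],env.observe()["contact_force"])
E
python3 m.py
```

```text
time_s: 12.08
eef_pos: [447.2, 28.1, 61.6]
orientation: [-0.057, 0.998, -0.001, 0.001]
contact_force: [-0.2, -0.2, -0.4]
opening: 0.5
gripper_force: 0.0
top cover 0.57 ctr 554.8 -66.6 size [110.5 139.3] case-y range [-64.7  -1.3  72.9]
scene cover 0.95 ctr 554.0 -70.4 size [110.6 144.5] case-y range [-70.5  -2.3  71.5]
scene plate 0.7 ctr 444.8 28.7 size [47.6 96.1] case-y range [ 64.1 111.5 159. ]
[447.47684821  28.63382767  61.92134937] [ 0.1114437  -0.44280916  0.79431969]
```

```bash
python3 -m handwheel '[{"gripper":1,"delta_pos":[0,0,-0.8],"rotation":[0,0,0]},{"gripper":1,"delta_pos":[0,0,-1.2],"rotation":[0,0,0]},{"gripper":1,"delta_pos":[0,0,-1.3],"rotation":[0,0,0]},{"gripper":1,"delta_pos":[0,0,-1.3],"rotation":[0,0,0]}]' 25
```

```text
time_s: 12.88
eef_pos: [447.2, 29.0, -3.2]
orientation: [-0.057, 0.998, -0.0, 0.0]
contact_force: [0.3, -0.4, -0.6]
opening: 0.3
gripper_force: 0.0
```

```bash
python3 -m handwheel '[{"gripper":1,"delta_pos":[0,0,-0.06],"rotation":[0,0,0]},{"gripper":1,"delta_pos":[0,0,-0.06],"rotation":[0,0,0]}]' 25
```

```text
time_s: 13.12
eef_pos: [447.2, 29.1, -6.1]
orientation: [-0.057, 0.998, -0.0, 0.001]
contact_force: [0.3, -1.5, -0.3]
opening: 0.5
gripper_force: 0.0
```

```bash
python3 -m handwheel '[{"gripper":1,"delta_pos":[0,0,-0.06],"rotation":[0,0,0]},{"gripper":1,"delta_pos":[0,0,-0.06],"rotation":[0,0,0]}]' 25
```

```text
time_s: 13.38
eef_pos: [447.6, 29.1, -7.2]
orientation: [-0.058, 0.998, -0.0, 0.001]
contact_force: [-3.9, 0.9, 11.2]
opening: 0.5
gripper_force: 5.7
```

```bash
python3 -m handwheel '[{"gripper":1,"delta_pos":[0.023,-0.2,-0.01],"rotation":[0,0,0]},{"gripper":1,"delta_pos":[0.058,-0.5,-0.01],"rotation":[0,0,0]},{"gripper":1,"delta_pos":[0.092,-0.8,-0.01],"rotation":[0,0,0]},{"gripper":1,"delta_pos":[0.116,-1.0,-0.01],"rotation":[0,0,0]}]' 25
```

```text
time_s: 13.88
eef_pos: [453.6, -21.6, -7.2]
orientation: [-0.057, 0.998, -0.0, 0.001]
contact_force: [-4.0, 2.0, 12.9]
opening: 0.5
gripper_force: 6.6
```

```bash
python3 m.py
```

```text
top cover 0.79 ctr 555.0 -66.3 size [109.4 140.3] case-y range [-65.   -3.2  73.5]
scene cover 0.91 ctr 553.9 -70.4 size [111.5 147. ] case-y range [-71.2 -10.2  72.3]
scene plate 0.66 ctr 448.4 -22.4 size [38.6 90.3] case-y range [ 16.3  45.2 103.9]
[453.65186622 -22.0929224   -7.18384424] [-4.2286481  -1.91436076 13.06328362]
```

The plate follows without slipping, so I'll go on.

```bash
python3 -m handwheel '[{"gripper":1,"delta_pos":[0.035,-0.3,0.015],"rotation":[0,0,0]},{"gripper":1,"delta_pos":[0.081,-0.7,0.015],"rotation":[0,0,0]},{"gripper":1,"delta_pos":[0.127,-1.1,0.015],"rotation":[0,0,0]},{"gripper":1,"delta_pos":[0.173,-1.5,0.015],"rotation":[0,0,0]},{"gripper":1,"delta_pos":[0.22,-1.9,0.015],"rotation":[0,0,0]},{"gripper":1,"delta_pos":[0.254,-2.2,0.015],"rotation":[0,0,0]},{"gripper":1,"delta_pos":[0.266,-2.3,0.015],"rotation":[0,0,0]}]' 25
```

```text
time_s: 15.05
eef_pos: [467.2, -137.2, -7.1]
orientation: [-0.057, 0.998, -0.001, 0.002]
contact_force: [-1.9, 0.6, 9.1]
opening: 0.3
gripper_force: 4.2
```

```bash
python3 -m handwheel '[{"gripper":1,"delta_pos":[0.03,-0.26,0],"rotation":[0,0,0]},{"gripper":1,"delta_pos":[0.081,-0.7,0],"rotation":[0,0,0]},{"gripper":1,"delta_pos":[0.086,-0.74,0],"rotation":[0,0,0]},{"gripper":1,"delta_pos":[0.086,-0.74,0],"rotation":[0,0,0]}]' 25; python3 m.py
```

```text
time_s: 15.55
eef_pos: [471.7, -174.7, -7.1]
orientation: [-0.057, 0.998, -0.002, 0.002]
contact_force: [-0.4, -1.1, 7.5]
opening: 0.0
gripper_force: 3.5
top cover 0.87 ctr 554.2 -67.2 size [109.  140.3] case-y range [-64.7   3.4  72.5]
scene cover 0.46 ctr 598.8 -103.4 size [96.1 49.3] case-y range [-70.1 -44.2  11.4]
scene plate 0.67 ctr 610.8 -90.6 size [102.7  53.8] case-y range [-58.4 -33.8  28.2]
[ 471.65116147 -174.44469066   -7.08303855] [-0.28714303 -0.25749226  7.11548455]
```

```bash
python3 -m handwheel '[{"gripper":1,"delta_pos":[0.023,-0.2,0],"rotation":[0,0,0]},{"gripper":1,"delta_pos":[0.044,-0.38,0],"rotation":[0,0,0]},{"gripper":1,"delta_pos":[0.044,-0.38,0],"rotation":[0,0,0]},{"gripper":1,"delta_pos":[0.044,-0.38,0],"rotation":[0,0,0]}]' 25
python3 -m handwheel '[{"gripper":1,"delta_pos":[0,0,0.5],"rotation":[0,0,0]},{"gripper":1,"delta_pos":[0,0,1.6],"rotation":[0,0,0]},{"gripper":1,"delta_pos":[-1.5,1.5,2.4],"rotation":[0,0,0]},{"gripper":1,"delta_pos":[-3,5,2.4],"rotation":[0,0,0]},{"gripper":1,"delta_pos":[-3,5,2.4],"rotation":[0,0,0]},{"gripper":1,"delta_pos":[-3,5,2.4],"rotation":[0,0,0]},{"gripper":1,"delta_pos":[-3,5,2.4],"rotation":[0,0,0]},{"gripper":1,"delta_pos":[-3,5,2.4],"rotation":[0,0,0]}]' 25; python3 m.py
python3 - <<'E'
import cv2,numpy as np
a=cv2.imread('pics/m_top.png')[160:240,200:360];b=cv2.imread('pics/m_scene.png')[170:270,200:320]
cv2.imwrite('pics/v7.png',np.hstack([cv2.resize(a,(480,240),interpolation=cv2.INTER_NEAREST),cv2.resize(b,(288,240),interpolation=cv2.INTER_NEAREST)]))
E
```

```text
time_s: 16.35
eef_pos: [473.9, -193.6, -7.1]
orientation: [-0.057, 0.998, -0.002, 0.002]
contact_force: [-1.1, -1.5, 6.9]
opening: 0.4
gripper_force: 3.3
time_s: 17.35
eef_pos: [321.5, 60.3, 111.2]
orientation: [-0.061, 0.998, 0.0, 0.001]
contact_force: [0.3, 0.1, 0.7]
opening: 0.9
gripper_force: 0.0
top cover 0.89 ctr 554.5 -66.6 size [110.5 139.9] case-y range [-65.    4.3  73.3]
top plate 0.98 ctr 474.2 -190.8 size [46.  93.5] case-y range [-156.1 -110.3  -64. ]
scene cover 0.59 ctr 554.1 -71.7 size [106.1 136. ] case-y range [-66.1  -1.8  65.5]
scene plate 0.74 ctr 472.5 -194.0 size [45.  91.9] case-y range [-158.4 -115.6  -68.1]
[322.6327321   57.16211261 110.25883494] [-1.87131921  0.15092346  0.19245713]
```

View pics/v7.png

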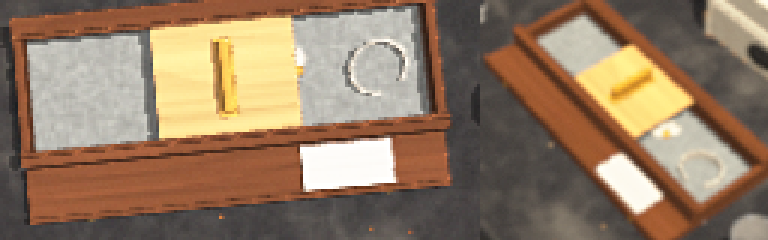

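```bash
cat > e.py <<'E'
from h import *
from scipy.ndimage import map_coordinates
ex=np.array([.9934,.1148]);ey=np.array([-.1148,.9934]);O=np.array([630,-62])
for n in ["top","scene"]:
    c=env.read_camera(n);g=c["img"].astype(float)
    def prof(xs,ys,z):
        P=np.array([[*(O+x*ex+y*ey),z] for x in xs for y in ys])
        p=cv2.projectPoints(P,np.array(c["rvec"],float),np.array(c["tvec"],float),np.array(c["intrinsics"],float),None)[0][:,0]
        return sum(map_coordinates(g[...,k],[p[:,1],p[:,0]],order=1) for k in ch).reshape(len(xs),-1).mean(0)
    def edge(x0,x1,y0,z,w=16):
        ys=np.arange(y0-w,y0+w,.5);d=np.gradient(cv2.GaussianBlur(prof(np.linspace(x0,x1,15),ys,z)[None],(0,0),4)[0])
        i=np.argmax(abs(d));s=slice(max(i-12,0),i+13);wt=abs(d[s]);return (ys[s]*wt).sum()/wt.sum()
    ch=[2];import sys;yc,yp=map(float,sys.argv[1:3])
    X=-76.5
    cr=edge(X-40,X-20,yc,45);cl=edge(X-40,X-20,yc+140,45);ch=[0]
    pl=edge(X-110,X-82,yp,23);pr=edge(X-110,X-82,yp-90,23)
    print(n,"cover L,R",round(cl,1),round(cr,1),"plate L,R",round(pl,1),round(pr,1),"edge-plate_end direct",round(cr-pl,1),"by mids",round((cl+cr)/2-70-(pl+pr)/2-45,1))
E
python3 e.py -67 -66
```

```text
top cover L,R 73.4 -67.2 plate L,R -64.5 -155.0 edge-plate_end direct -2.7 by mids -2.2
scene cover L,R 75.6 -69.1 plate L,R -62.5 -157.5 edge-plate_end direct -6.7 by mids -1.7
```

The picture shows the cover's right edge (crop ~(299,80)) in line with the plate's left end (~(301,165)); measured, it's within about 2 mm. Next I'll re-grip the rib.

```bash
python3 -m handwheel '[{"gripper":0.1,"delta_pos":[4.6,-2.48,0],"rotation":[0,0,0]},{"gripper":0.1,"delta_pos":[4.6,-2.48,0],"rotation":[0,0,0]},{"gripper":0.1,"delta_pos":[4.6,-2.48,0],"rotation":[0,0,0]},{"gripper":0.1,"delta_pos":[4.6,-2.48,0],"rotation":[0,0,0]},{"gripper":0.1,"delta_pos":[4.6,-2.48,0],"rotation":[0,0,0]},{"gripper":0.1,"delta_pos":[4.6,-2.48,0],"rotation":[0,0,0]},{"gripper":0.1,"delta_pos":[4.6,-2.48,-0.6],"rotation":[0,0,0]},{"gripper":0.1,"delta_pos":[4.6,-2.48,-0.6],"rotation":[0,0,0]}]' 25
```

```text
time_s: 18.75
eef_pos: [549.1, -64.6, 78.6]
orientation: [-0.058, 0.998, 0.001, -0.003]
contact_force: [-1.2, 0.3, 0.4]
opening: 42.3
gripper_force: 0.0
```

```bash
python3 -m handwheel '[{"gripper":0.1,"delta_pos":[0.04,0,-0.5],"rotation":[0,0,0]},{"gripper":0.1,"delta_pos":[0.04,0,-1.0],"rotation":[0,0,0]},{"gripper":0.1,"delta_pos":[0.04,0,-1.18],"rotation":[0,0,0]},{"gripper":0.1,"delta_pos":[0.04,0,-1.18],"rotation":[0,0,0]}]' 25
```

```text
time_s: 19.25
eef_pos: [553.9, -65.5, 22.1]
orientation: [-0.058, 0.998, 0.0, 0.0]
contact_force: [0.5, -0.1, -0.2]
opening: 42.5
gripper_force: 0.0
```

```bash
python3 -m handwheel '[{"gripper":1,"delta_pos":[0,-0.03,0],"rotation":[0,0,0]},{"gripper":1,"delta_pos":[0,-0.03,0],"rotation":[0,0,0]},{"gripper":1,"delta_pos":[0,-0.03,0],"rotation":[0,0,0]},{"gripper":1,"delta_pos":[0,-0.03,0],"rotation":[0,0,0]}]' 25
```

```text
time_s: 19.75
eef_pos: [554.4, -66.0, 22.0]
orientation: [-0.058, 0.998, 0.001, 0.0]
contact_force: [-0.7, 3.7, 2.3]
opening: 9.7
gripper_force: 25.0
```

```bash
python3 -m handwheel '[{"gripper":1,"delta_pos":[-0.023,0.2,0],"rotation":[0,0,0]},{"gripper":1,"delta_pos":[-0.046,0.4,0],"rotation":[0,0,0]},{"gripper":1,"delta_pos":[-0.072,0.63,0],"rotation":[0,0,0]},{"gripper":1,"delta_pos":[-0.072,0.63,0],"rotation":[0,0,0]},{"gripper":1,"delta_pos":[-0.072,0.63,0],"rotation":[0,0,0]},{"gripper":0.4,"delta_pos":[-0.072,0.63,0],"rotation":[0,0,0]},{"gripper":0.4,"delta_pos":[-0.072,0.63,0],"rotation":[0,0,0]},{"gripper":0.4,"delta_pos":[-0.072,0.63,0.6],"rotation":[0,0,0]},{"gripper":0.4,"delta_pos":[-0.072,0.63,1.6],"rotation":[0,0,0]},{"gripper":0.4,"delta_pos":[-0.072,0.63,2.4],"rotation":[0,0,0]}]' 25
python3 -m handwheel '[{"gripper":0.4,"delta_pos":[-4.4,1.5,0],"rotation":[0,0,0]},{"gripper":0.4,"delta_pos":[-4.4,1.5,0],"rotation":[0,0,0]},{"gripper":0.4,"delta_pos":[-4.4,1.5,0],"rotation":[0,0,0]},{"gripper":0.4,"delta_pos":[-4.4,1.5,0],"rotation":[0,0,0]},{"gripper":0.4,"delta_pos":[-4.4,1.5,0],"rotation":[0,0,0]},{"gripper":0.4,"delta_pos":[-4.4,1.5,0],"rotation":[0,0,0]}]' 25; python3 e.py -35 -66; python3 m.py
```

```text
time_s: 21.0
eef_pos: [550.6, -35.8, 142.6]
orientation: [-0.057, 0.998, 0.0, -0.0]
contact_force: [1.4, 0.1, 0.5]
opening: 28.4
gripper_force: 0.0
time_s: 21.75
eef_pos: [331.1, 39.1, 141.4]
orientation: [-0.057, 0.998, 0.0, 0.0]
contact_force: [-0.3, -0.3, -0.3]
opening: 28.1
gripper_force: 0.0
top cover L,R 105.2 -34.7 plate L,R -64.5 -155.0 edge-plate_end direct 29.8 by mids 30.0
scene cover L,R 107.5 -37.7 plate L,R -62.5 -157.5 edge-plate_end direct 24.7 by mids 29.9
top cover 0.71 ctr 552.1 -36.2 size [109.7 140.2] case-y range [-34.1  34.  103.8]
scene cover 0.57 ctr 553.4 -37.1 size [116.1 148.3] case-y range [-39.3  31.  105.5]
scene plate 0.61 ctr 470.8 -193.7 size [43.1 90.9] case-y range [-156.9 -113.9  -68.1]
[330.88774409  38.99223728 141.25577132] [0.55134879 0.62051615 0.43240609]
```

The gap is 30 mm and the plate hasn't moved, so I'm handing in.

```bash
python3 -c "
from plant import env
print(env.job_done())"
```

```text
the job is handed in; nothing more can be done
None
```

I handed the job in with the tight spot marked: the cover now stands about 30 mm left of the plate's left end, the plate was in line with the cover's edge to within about 2 mm when it was set, and I kept clear of the glass, beaker and bell; the judge's verdict was not shown.

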